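# Wedge the sagging light box tight

### The arm

A 7-joint arm with a two-finger parallel gripper is mounted at the origin on the work surface. World frame = base frame: x ahead of the robot, y to its left, z up, the work surface at z = 0. Lengths are in m, angles in rad, forces in N, time in s.
With the tool pointing down it reaches from about 0.425 to 0.925 m from the base axis. Payload 6.8 kg.
Tool frame: the origin (TCP) lies on the front face of the gripper's body, between the roots of the fingers; the fingertips stand 73 mm ahead of it and the grasp point (between the pads) lies 54 mm ahead of it (env.nose_length is the distance from the TCP to the fingertips, in m); z points along the fingers, y is the direction in which the jaws open and shut (so a half turn about z gives the same grasp; the last joint's range is limited). The gripper opens to 85 mm and grips with 20 to 120 N. Pads are 22 mm wide; open, the fingers measure 114 mm over their backs; the gripper's body (76 mm by 85 mm) begins 54 mm behind the grasp point. The pads swing forward as they close: fully open they stand 13 mm farther back than shut.
Start: joints at [-1.41, 0.477, 0.022, 1.555, -0.011, 1.109, -0.083], TCP at [0.179, 0.651, 0.304] pointing down, gripper open.
Joint ranges: [-2.96, 2.96], [-0.34, 2.1], [-1.41, 1.46], [0.24, 2.44], [-1.37, 4.51], [0.17, 1.92], [-2.96, 2.96]. Speed limits (rad/s): [2.39, 2.39, 3.14, 3.14, 3.14, 3.14, 3.14].

### API

Orientations are given as a unit quaternion [w, x, y, z].
In Python, from cell import env, kin, camera, calibration, job gives the robot as it stands. The module is installed in compiled form; this text tells all that it offers. Calls block until the motion is done:
- env.reach(position, orientation): joint-space move of the TCP to a pose.
- env.movel(position, velocity=0.15, rot=None, stop_force=None): straight line of the TCP; rot=None keeps the orientation; velocity is the mean speed in m/s. With stop_force (N) it stops when the force on the tool has changed by that much, and returns True; else False.
- env.goto_joints(angles): joint-space move.
- env.grip(opening, f_grip=None): finger opening in m; f_grip is the grip in N (None keeps the last); returns when the fingers have stopped.
- env.dwell(seconds).
- kin.inverse_kinematics(position, orientation): joint angles nearest the present ones, or None.
- env.get_state(): the state.
- camera(name): name is "scene" or "top"; returns (picture, depth): 400x640x3 uint8, blue, green, red; 400x640 float32, m along the optical axis (not along the pixel's ray), 0 where there is no reading.
- calibration(name): a dict with "fx", "fy", "cx", "cy" (pixels), "rvec" (rotation vector, rad) and "tvec" (3), from world to camera coordinates, as OpenCV has them. Camera axes: x right, y down, z forward; pixel columns grow to the right and rows downward; lengths in m; the calibration is good to about 2 mm. A picture is of the moment at which its call begins. calibration takes no time and is no camera call.
A pose or a line that the arm cannot do raises env.PlanningError and nothing moves.
- job.job_done(): hands the job in, once; it reports no verdict.
The state is a dict: "time": time; "qpos": joint angles; "joint_velocities": joint speeds; "joint_torque": joint torques, N m; "tcp_pos": TCP position; "orientation": TCP orientation; "force": force on the tool from outside, world axes, zero at the start; "torque": the same for the moment, N m; "opening": finger opening in m.
Only numpy, scipy, OpenCV 4.12 (cv2) and the standard library are available. Lean on these libraries where they do the work, as an engineer would, in place of code of your own. Each camera call takes 0.05 s, during which the arm holds its last target. There are 200 camera calls.

### The job

The front foot of the light box on the lab bench is missing, so its front edge hangs free and gives when leaned on. Slide the wooden wedge straight in, thin end first and flat on the bench, under the middle of that edge between the two small tabs, until it jams tight, firmly but without forcing it so hard that the panel is overstrained. Leave the wedge there and do not disturb the other things on the bench.

Things in the scene. Friction and masses are not known exactly. Their poses are not given: they have to be found in the camera images.
- wedge_grip (a point): the loose wooden wedge, 160 mm long, 34 mm wide, lying flat on the bench; 35 mm high at the thick end, falling in a straight 1-in-5 slope to 3 mm at the thin end. This point is in its thick part on the centre line, 15 mm above the underside (half-way up), 28 mm from the thick end, 132 mm from the thin end. x axis points to the thin end, y across the width, z up. 50 to 100 g
- wedge: the same wedge; origin at the centre of its underside, 80 mm from either end; axes as for wedge_grip. Self-locking: it stays where it is pushed. Friction with bench and panel is 0.48 to 0.72. The level push is about 1.4 times the force with which the wedge bears up on the panel if pushed from behind, 2 to 2.5 times if pushed while gripped: some 15 N of push jams it properly
- mouth (a point): point on the bench (z = 0) straight below the middle of the light box's free front edge. x axis points level, straight in under the light box (the way to push), y along the edge, z up. Two small steel tabs, 10 mm wide, hang from the edge at y = +60 and -60 mm; the wedge goes between them. The gap from bench to edge is anywhere from 8 to 20 mm, different each time and not given: feel for it
- lightbox: light box fixed to the bench: aluminium panel 280 wide, 205 deep, 20 mm thick, white top, held only by a 58 mm high white housing across its far end. Origin and axes as for mouth. The free front edge is springy: it rises about 1 mm per 16 N under it. Jammed tight means the wedge, left alone, bears on it with about 7 N (3 to 15 N); over 21 N at any time overstrains it
- jar: bystander: small closed glass jar with a cap, 54 mm across, 70 mm high; origin under its centre
- pot: bystander: black pot with brushes, 72 mm across, 85 mm high, brushes to about 200 mm; origin under its centre
- magnifier: bystander: black folding stand magnifier, 60 x 60 x 65 mm; origin under its centre
There are look-alikes about, which are no part of the job. Of the things that look like the wedge, take the one that is farthest to the robot's left at the start.

How it is judged:
By the outcome, as a careful person would: the job done as asked, in the order asked, and still so for the second after the job is handed in, with the robot touching nothing.
It also fails if it takes over 61 s, if anything falls off the work surface, if the arm or the gripper's body presses on something with over 40 N, if the wrist force passes 120 N, or if a joint passes its speed limit or range.

## Working session

There is one attempt and no reset: what is moved stays moved. The work goes in short steps, each a Python script; the robot and the scene stay as the last script left them, time stands still between calls to the robot, and variables do not carry over. Pictures are saved under pics/ and viewed, about 8 in all and at most 12, crops included, and the job is handed in when it is done.

```bash
mkdir -p pics
cat > h.py <<'E'
import numpy as np, cv2
from cell import env, kin, camera, calibration, job
def ray(name,u,v):
    c=calibration(name);R=cv2.Rodrigues(np.array(c["rvec"],float))[0];t=np.array(c["tvec"],float).ravel()
    d=R.T@np.array([(u-c["cx"])/c["fx"],(v-c["cy"])/c["fy"],1.]);return -R.T@t,d
def onplane(name,u,v,z=0.):
    o,d=ray(name,u,v);return o+d*(z-o[2])/d[2]
def cloud(name,D):
    c=calibration(name);R=cv2.Rodrigues(np.array(c["rvec"],float))[0];t=np.array(c["tvec"],float).ravel()
    v,u=np.mgrid[:400,:640];P=np.stack([(u-c["cx"])/c["fx"]*D,(v-c["cy"])/c["fy"]*D,D],-1)
    return (P-t)@R
E
python3 - <<'E'
from h import *
for n in("scene","top"):
    p,d=camera(n);cv2.imwrite(f"pics/{n}0.png",p);np.save(f"pics/{n}0.npy",d)
    c=calibration(n);print(n,c,ray(n,c["cx"],c["cy"]))
s=env.get_state();print(s["time"],s["tcp_pos"],s["orientation"],s["opening"])
E
```

```text
scene {'fx': 441.3214082664754, 'fy': 441.3214082664754, 'cx': 318.981316240308, 'cy': 195.77768543066125, 'rvec': array([ 2.39076491,  1.11657264, -0.29509997]), 'tvec': array([-0.24023186, -0.41379118,  1.74904031])} (array([ 1.10195733, -0.62633925,  1.29671342]), array([-0.38515907,  0.33292081, -0.86070682]))
top {'fx': 378.75817275219293, 'fy': 378.75817275219293, 'cx': 317.85605842477725, 'cy': 190.71658642484104, 'rvec': array([ 2.16170718, -2.13147871,  0.16750442]), 'tvec': array([-0.17894293,  0.53639848,  0.97350347])} (array([ 0.38779846, -0.16605011,  1.04378763]), array([ 0.14893549, -0.00524678, -0.98883299]))
0.1 [0.17917044 0.65036749 0.30303492] [-3.91178496e-05  1.33997556e-01  9.90981332e-01 -8.08093831e-04] 0.08529609820276758
```

View pics/scene0.png

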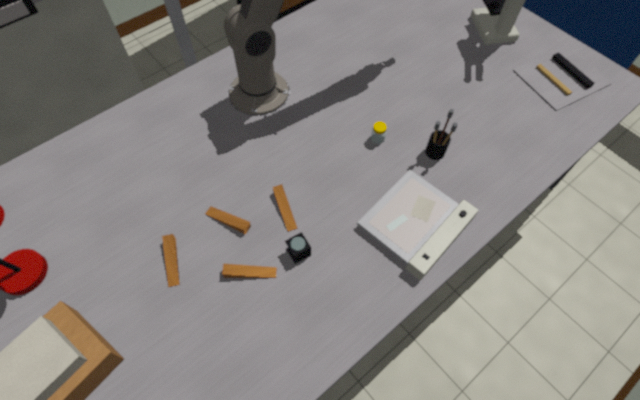

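View pics/top0.png

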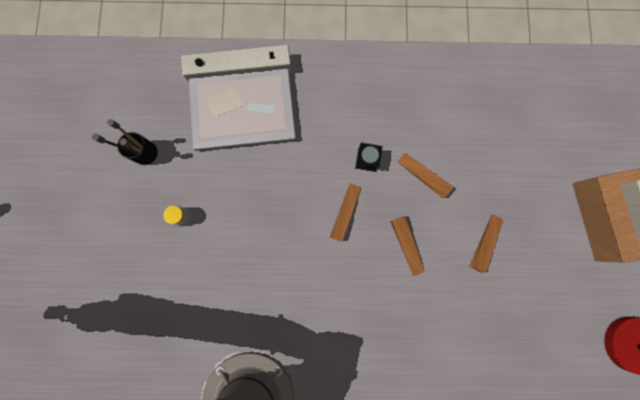

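In the top view the light box is at (240,110), the jar at (173,215), the pot at (137,148) and the magnifier at (370,157). There are four wedge-like pieces at top (345,212), (408,246), (426,175) and (487,243). The robot's left is image left, so (345,212) fits. The stick on the sheet at scene (553,80) also needs a check. I'll measure and take one enlarged crop.

Run:
```python
from h import *
t=cv2.imread("pics/top0.png");s=cv2.imread("pics/scene0.png");D=np.load("pics/top0.npy");P=cloud("top",D);Ds=np.load("pics/scene0.npy");Ps=cloud("scene",Ds)
print("stick",Ps[80,553].round(3), "bench",Ps[72,590].round(3))
h=cv2.cvtColor(t,cv2.COLOR_BGR2HSV);m=((h[...,1]>130)&(h[...,0]<20)&(h[...,2]>50)).astype(np.uint8)
cs,_=cv2.findContours(m,cv2.RETR_EXTERNAL,cv2.CHAIN_APPROX_NONE)
for c in cs:
    if 300<cv2.contourArea(c)<4000:
        r=cv2.minAreaRect(c);b=cv2.boxPoints(r);mm=np.zeros_like(m);cv2.drawContours(mm,[c],-1,1,-1);mm=cv2.erode(mm,np.ones((3,3)))
        Q=P[(mm>0)];
        if len(Q)<20: continue
        cen=Q.mean(0);_,_,V=np.linalg.svd(Q[:,:2]-cen[:2],full_matrices=False);a=V[0];q=(Q[:,:2]-cen[:2])@a
        f=np.polyfit(q,Q[:,2],1);print(np.round(r[0]),np.round(r[1],1),"cen",cen.round(3),"axis",a.round(3),"slope",f.round(3),"len",np.ptp(q).round(3),"z",Q[:,2].min().round(3),Q[:,2].max().round(3))
        print(b.round(1).tolist())
# lightbox
reg=P[60:165,175:310].reshape(-1,3);k=(reg[:,2]>0.012)&(reg[:,2]<0.05)
print("panel z",np.percentile(reg[k][:,2],[5,50,95]).round(4))
A=cv2.resize(t[150:290,300:520],None,fx=3,fy=3,interpolation=cv2.INTER_CUBIC);B=cv2.resize(s[40:120,500:630],None,fx=3,fy=3,interpolation=cv2.INTER_CUBIC)
C=cv2.resize(t[40:165,175:310],None,fx=2.9,fy=2.9,interpolation=cv2.INTER_CUBIC)
o=np.zeros((800,800,3),np.uint8);o[:420,:660]=A;o[420:420+150,400:790]=B[:150];w=C[:180*2,:390];w=C;o2=np.zeros((600,800,3),np.uint8);a=cv2.resize(A,(560,356));o2[:356,:560]=a;o2[360:600,400:790]=B;cc=cv2.resize(C,(259,240));o2[360:600,:259]=cc
cv2.imwrite("pics/crop1.png",o2)
```

```text
stick [0.716 0.943 0.012] bench [0.784 1.108 0.005]
[622. 346.] [34. 57.] cen [ 0.157 -0.96   0.036] axis [0.316 0.949] slope [1.074 0.036] len 0.88 z 0.007 1.044
[[605.0, 374.0], [605.0, 317.0], [639.0, 317.0], [639.0, 374.0]]
[408. 245.] [58.5 13.9] cen [ 0.4   -0.414  0.021] axis [-0.921 -0.39 ] slope [-0.197  0.021] len 0.15 z 0.001 0.038
[[391.20001220703125, 220.89999389648438], [404.1000061035156, 215.8000030517578], [425.79998779296875, 270.1000061035156], [412.8999938964844, 275.20001220703125]]
[488. 244.] [17.1 56.3] cen [ 0.401 -0.624  0.025] axis [-0.777  0.629] slope [0.63  0.025] len 0.383 z 0.001 1.044
[[469.1000061035156, 265.8999938964844], [492.0, 214.5], [507.6000061035156, 221.5], [484.70001220703125, 272.8999938964844]]
[345. 212.] [12.  56.3] cen [ 0.483 -0.246  0.025] axis [-0.935  0.353] slope [0.454 0.025] len 0.197 z 0.001 1.044
[[330.20001220703125, 236.39999389648438], [349.3999938964844, 183.5], [360.70001220703125, 187.60000610351562], [341.3999938964844, 240.5]]
[614. 218.] [87.1 66.7] cen [ 0.474 -0.912  0.083] axis [-0.991 -0.131] slope [-0.044  0.083] len 0.214 z 0.013 1.044
[[573.4000244140625, 182.0], [638.9000244140625, 169.39999389648438], [655.2999877929688, 254.89999389648438], [589.9000244140625, 267.5]]
[425. 175.] [59.4 14.2] cen [ 0.586 -0.466  0.031] axis [-0.377 -0.926] slope [-0.767  0.031] len 0.273 z 0.003 1.044
[[396.70001220703125, 162.8000030517578], [405.20001220703125, 151.39999389648438], [452.70001220703125, 187.0], [444.20001220703125, 198.39999389648438]]
panel z [0.0293 0.0331 0.037 ]
```

View pics/crop1.png

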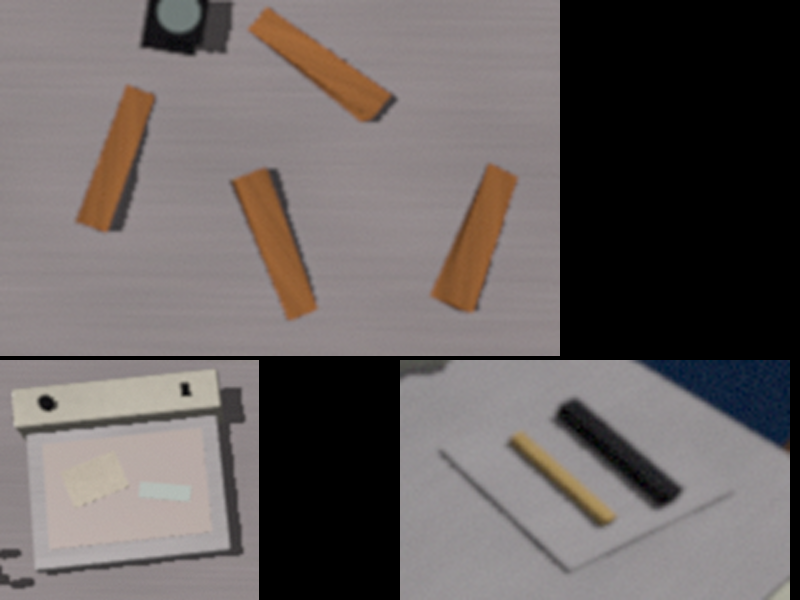

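The yellow stick is a slender pencil, so not a candidate. The wedge at top (345,212), with its thick end toward the robot at (335,238), is the leftmost. Next I'll get precise poses.

```bash
cat >> h.py <<'E'
def fitwedge(name,p,D,near,r=0.14):
    P=cloud(name,D);h=cv2.cvtColor(p,cv2.COLOR_BGR2HSV)
    m=(h[...,1]>130)&(h[...,0]<20)&(h[...,2]>40)&(np.hypot(P[...,0]-near[0],P[...,1]-near[1])<r)&(P[...,2]<.05)&(D>0)
    n,l,st,_=cv2.connectedComponentsWithStats(m.astype(np.uint8));k=1+np.argmax(st[1:,4]);Q=P[l==k]
    Q=Q[Q[:,2]>-.01];(c,sz,a)=cv2.minAreaRect(Q[:,:2].astype(np.float32))
    b=cv2.boxPoints((c,sz,a));e=b[1]-b[0] if np.linalg.norm(b[1]-b[0])>np.linalg.norm(b[2]-b[1]) else b[2]-b[1]
    ax=e/np.linalg.norm(e);q=(Q[:,:2]-c)@ax;s=np.polyfit(q,Q[:,2],1)
    if s[0]>0: ax=-ax;s[0]=-s[0]
    return np.array(c),ax,sz,s,np.rad2deg(np.arctan2(ax[1],ax[0]))
E
python3 - <<'E'
from h import *
for n in("top","scene"):
    p=cv2.imread(f"pics/{n}0.png");D=np.load(f"pics/{n}0.npy");P=cloud(n,D)
    c,ax,sz,s,a=fitwedge(n,p,D,(.483,-.246));print(n,"wedge",c.round(4),ax.round(3),np.round(sz,4),s.round(4),a.round(2))
    # panel
    X=P[...,0];Y=P[...,1];Z=P[...,2];m=(Z>.024)&(Z<.046)&(D>0)&(X>.5)&(X<.95)&(Y>-.16)&(Y<.22)
    _,l,st,_=cv2.connectedComponentsWithStats(cv2.morphologyEx(m.astype(np.uint8),cv2.MORPH_OPEN,np.ones((3,3))));k=1+np.argmax(st[1:,4]);Q=P[l==k]
    r=cv2.minAreaRect(Q[:,:2].astype(np.float32));print(" panel",np.round(r[0],4),np.round(r[1],4),round(r[2],2),cv2.boxPoints(r).round(4).tolist())
    c0=Q[:,:2].mean(0);A=np.c_[Q[:,:2]-c0,np.ones(len(Q))];print(" plane",c0.round(3),np.linalg.lstsq(A,Q[:,2],rcond=None)[0].round(4))
    # front edge: per y bin min x
    yb=np.arange(Q[:,1].min()+.02,Q[:,1].max()-.02,.004);pts=np.array([(np.sort(Q[abs(Q[:,1]-y)<.004,0])[:3].mean(),y) for y in yb if (abs(Q[:,1]-y)<.004).sum()>3])
    f=np.polyfit(pts[:,1],pts[:,0],1);res=pts[:,0]-np.polyval(f,pts[:,1]);g=abs(res)<.004;f=np.polyfit(pts[g,1],pts[g,0],1);print(" edge x=",f.round(4),"angle",np.rad2deg(np.arctan(-f[0])).round(2), "ymin/max",Q[:,1].min().round(4),Q[:,1].max().round(4))
    H=(Z>.05)&(Z<.066)&(D>0)&(X>.6)&(X<1)&(Y>-.16)&(Y<.22)
    r=cv2.minAreaRect(P[H][:,:2].astype(np.float32));print(" housing",np.round(r[0],4),np.round(r[1],4),round(r[2],2))
for uv in((173,215),(137,148),(370,157)):print(onplane("top",*uv,.06).round(3))
E
```

```text
top wedge [ 0.4868 -0.248 ] [ 0.943 -0.333] [0.0334 0.1576] [-0.196   0.0195] -19.45
 panel [0.7724 0.0457] [0.2091 0.2964] 7.43 [[0.6495000123977661, 0.17910000681877136], [0.6877999901771545, -0.11479999870061874], [0.8952000141143799, -0.08780000358819962], [0.8568999767303467, 0.2061000019311905]]
 plane [0.772 0.048] [0.0062 0.0005 0.0332]
 edge x= [-0.1213  0.6742] angle 6.91 ymin/max -0.1036 0.2058
 housing [0.9019 0.0641] [0.0636 0.3   ] 7.28
scene wedge [ 0.4893 -0.2498] [ 0.941 -0.339] [0.0324 0.16  ] [-0.1967  0.0177] -19.83
 panel [0.7698 0.0448] [0.2043 0.2846] 7.03 [[0.6509000062942505, 0.17350000143051147], [0.6858000159263611, -0.10890000313520432], [0.8885999917984009, -0.08389999717473984], [0.8536999821662903, 0.19859999418258667]]
 plane [0.773 0.038] [0.003  0.0027 0.0326]
 edge x= [-0.1188  0.6756] angle 6.78 ymin/max -0.1077 0.1945
 housing [0.9026 0.0614] [0.0602 0.3018] 7.15
[0.467 0.204 0.06 ]
[0.644 0.312 0.06 ]
[ 0.629 -0.309  0.06 ]
```

```bash
cat >> h.py <<'E'
from scipy.spatial.transform import Rotation as Rn
def quat(yaw):
    c,s=np.cos(yaw),np.sin(yaw);x,y,z,w=Rn.from_matrix(np.array([[c,s,0],[s,-c,0],[0,0,-1]])).as_quat();return np.array([w,x,y,z])
M=np.array([.669,.032]);YM=np.deg2rad(6.95);U=np.array([np.cos(YM),np.sin(YM)]);V=np.array([-U[1],U[0]])
def st(t=""):
    s=env.get_state();print(t,round(s["time"],2),"tcp",np.round(s["tcp_pos"],4),"F",np.round(s["force"],2),"op",round(s["opening"],4));return s
E
python3 - <<'E'
from h import *
yw=np.deg2rad(-19.6);a=np.array([np.cos(yw),np.sin(yw)]);g=np.array([.488,-.249])-.052*a
pre=M-.162*U
for k in (0,np.pi):
    for nm,p,y in(("pick",g,yw),("place",pre,YM)):
        q=kin.inverse_kinematics([*p,.1],quat(y+k));print(nm,k,None if q is None else np.round(q,2))
k=0 if abs((kin.inverse_kinematics([*g,.1],quat(yw))or[9]*7)[6])<2 else np.pi
np.save("k.npy",k);print(k)
env.reach([*g,.2],quat(yw+k));st()
env.movel([*g,.12]);hit=env.movel([*g,.0765],velocity=.06,stop_force=8);st(hit)
p,D=camera("scene");cv2.imwrite("pics/pick.png",cv2.resize(p[120:320,130:400],None,fx=2.5,fy=2.5))
E
```

```text
pick 0 [-0.4   0.82  1.05  2.17 -1.05  0.82 -0.56]
place 0 [-0.57  0.57  0.54  2.13 -0.54  0.58 -1.09]
pick 3.141592653589793 [ 0.03  0.53  0.41  2.15 -0.41  0.54  1.97]
place 3.141592653589793 [-0.35  0.52  0.26  2.11 -0.25  0.54  1.78]Traceback (most recent call last):
  File "<stdin>", line 7, in <module>
ValueError: The truth value of an array with more than one element is ambiguous. Use a.any() or a.all()
```

```bash
sed -i '$a K=np.pi' h.py
python3 - <<'E'
from h import *
yw=np.deg2rad(-19.6);a=np.array([np.cos(yw),np.sin(yw)]);g=np.array([.488,-.249])-.052*a
env.reach([*g,.2],quat(yw+K));st()
env.movel([*g,.12]);hit=env.movel([*g,.0765],velocity=.06,stop_force=8);st(hit)
p,D=camera("scene");cv2.imwrite("pics/pick.png",cv2.resize(p[120:320,130:400],None,fx=2.5,fy=2.5))
E
```

```text
3.33 tcp [ 0.4395 -0.2311  0.2   ] F [-0.12  0.36  0.81] op 0.0854
False 4.89 tcp [ 0.4391 -0.2318  0.0766] F [-0.06  0.64  0.28] op 0.0858
```

View pics/pick.png

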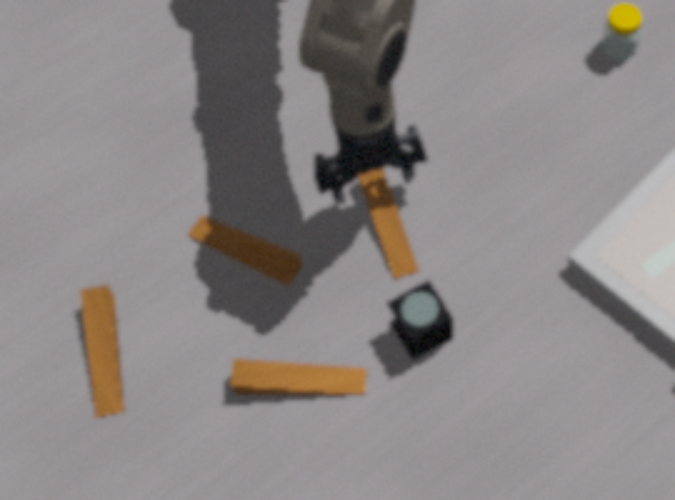

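The fingers straddle the thick end, at crop (370,175). I'll grip, lift and carry it to the front of the mouth.

Run:
```python
from h import *
s=env.get_state();g=s["tcp_pos"][:2]
env.grip(.02,50);st("grip")
env.movel([*g,.16],velocity=.12);st("lift")
pre=M-.175*U
env.reach([*pre,.16],quat(YM+K));st("above")
env.movel([*pre,.09],velocity=.12);hit=env.movel([*pre,.0735],velocity=.015,stop_force=3);st(hit)
for n in("top","scene"):
    p,D=camera(n);cv2.imwrite(f"pics/{n}1.png",p);np.save(f"pics/{n}1.npy",D)
    try:
        r=fitwedge(n,p,D,M-.1*U,.11);print(n,[np.round(x,4) for x in r],"lat",np.round((r[0]-M)@V,4),"long",np.round((r[0]-M)@U,4))
    except Exception as e: print(e)
cv2.imwrite("pics/pre.png",cv2.resize(cv2.imread("pics/scene1.png")[90:290,250:500],None,fx=3,fy=3))
```

```text
grip 5.47 tcp [ 0.4392 -0.2316  0.0768] F [-0.67  0.94  5.58] op 0.0331
lift 6.33 tcp [ 0.4389 -0.2314  0.1595] F [-0.31  0.22 -0.54] op 0.0333
above 7.31 tcp [0.495  0.0092 0.1599] F [ 0.09 -1.6  -1.16] op 0.0334
True 8.87 tcp [0.4952 0.0108 0.0768] F [-0.14  0.33  5.19] op 0.0328
top [array([0.5955, 0.0223]), array([0.9919, 0.1268], dtype=float32), array([0.055 , 0.0312]), array([-0.1586,  0.009 ]), np.float32(7.2864)] lat -0.0007 long -0.0741
scene [array([0.5587, 0.0156]), array([0.9951, 0.0987], dtype=float32), array([0.1284, 0.0363]), array([-0.1862,  0.0151]), np.float32(5.6668)] lat -0.0029 long -0.1115
```

View pics/pre.png

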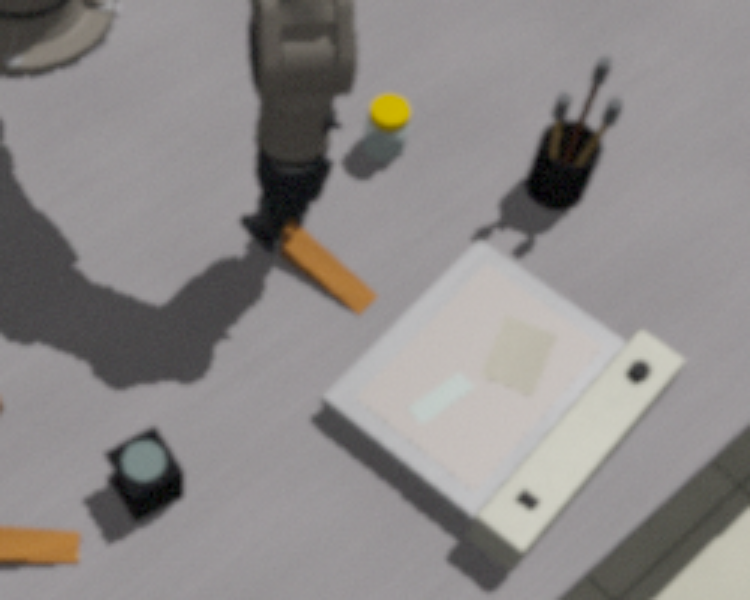

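Run:
```python
from h import *
off=(env.get_state()["tcp_pos"][:2]-M)@V
Z=.0768
def at(d): # d = grip point long. coordinate
    return [*(M+d*U+off*V*0),Z]
def rep(t):
    s=env.get_state();F=np.array(s["force"]);d=(s["tcp_pos"][:2]-M)@U
    print(t,round(s["time"],2),"long",round(d*1000,2),"lat",round(((s["tcp_pos"][:2]-M)@V)*1000,2),"z",round(s["tcp_pos"][2]*1000,2),"Fu",round(F[:2]@U,2),"Fv",round(F[:2]@V,2),"Fz",round(F[2],2));return -(F[:2]@U),d
h=env.movel(at(-.140),velocity=.04,stop_force=8);rep(h)
h=env.movel(at(-.112),velocity=.025,stop_force=6);rep(h)
if not h:
    h=env.movel(at(-.047),velocity=.008,stop_force=4);rep(h)
p,D=camera("scene");cv2.imwrite("pics/c.png",cv2.resize(p[90:290,250:500],None,fx=3,fy=3))
```

```text
True 9.21 long -174.94 lat -0.01 z 76.84 Fu -0.59 Fv 0.78 Fz 5.45
True 9.62 long -174.86 lat -0.06 z 76.83 Fu -0.76 Fv -0.57 Fz 4.32
```

```bash
cat >> h.py <<'E'
def at(d,z): return [*(M+d*U),z]
def rep(t=""):
    s=env.get_state();F=np.array(s["force"]);d=(s["tcp_pos"][:2]-M)@U
    print(t,round(s["time"],2),"long",round(d*1000,2),"lat",round(((s["tcp_pos"][:2]-M)@V)*1000,2),"z",round(s["tcp_pos"][2]*1000,2),"Fu",round(F[:2]@U,2),"Fv",round(F[:2]@V,2),"Fz",round(F[2],2));return -(F[:2]@U),d
E
python3 - <<'E'
from h import *
env.movel(at(-.175,.0772),velocity=.01);rep("up")
for d in(-.172,-.16,-.14):
    h=env.movel(at(d,.0772),velocity=.02,stop_force=12);rep(h)
E
```

```text
up 9.92 long -174.81 lat -0.03 z 77.17 Fu 0.19 Fv 0.33 Fz 1.39
False 10.22 long -171.69 lat -0.01 z 77.17 Fu 0.58 Fv -0.17 Fz -0.33
False 10.97 long -159.85 lat 0.01 z 77.2 Fu 0.36 Fv -0.36 Fz -0.23
False 12.12 long -139.89 lat 0.0 z 77.24 Fu 0.36 Fv 0.3 Fz -0.46
```

Run:
```python
from h import *
z=.0770
h=env.movel(at(-.112,z),velocity=.025,stop_force=6);rep(h)
if not h:
    for d in np.arange(-.108,-.046,.004):
        h=env.movel(at(d,z),velocity=.015,stop_force=4);f,_=rep(h)
        if h or f>3: break
p,D=camera("scene");cv2.imwrite("pics/c.png",cv2.resize(p[90:290,250:500],None,fx=3,fy=3))
```

```text
False 13.38 long -111.83 lat -0.02 z 77.08 Fu 1.16 Fv 0.26 Fz 0.43
False 13.8 long -107.62 lat 0.02 z 77.06 Fu 1.2 Fv -0.07 Fz -0.4
False 14.22 long -103.68 lat 0.02 z 77.02 Fu -0.01 Fv 0.53 Fz 0.71
False 14.63 long -99.64 lat 0.02 z 77.05 Fu 0.71 Fv 0.62 Fz 0.58
False 15.05 long -95.64 lat 0.02 z 77.03 Fu 1.28 Fv 0.47 Fz 0.01
False 15.47 long -91.66 lat 0.02 z 77.04 Fu 1.34 Fv -0.23 Fz 0.36
False 15.88 long -87.65 lat 0.03 z 77.04 Fu 0.56 Fv 0.24 Fz -0.04
True 16.2 long -84.49 lat -0.02 z 76.89 Fu -0.73 Fv 0.56 Fz 4.89
```

View pics/c.png

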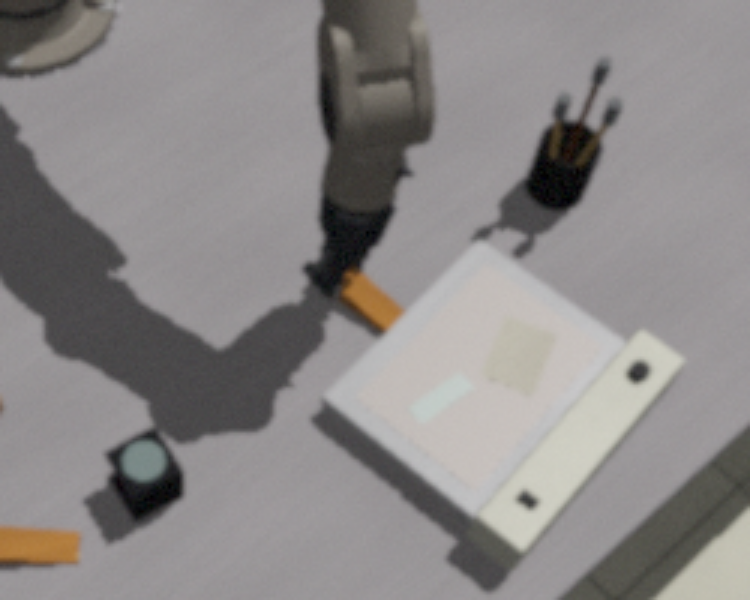

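Run:
```python
from h import *
_,d0=rep()
for i in range(1,13):
    h=env.movel(at(d0+.0005*i,.0770),velocity=.005,stop_force=15);f,d=rep(h)
    if h or f>11: break
```

```text
16.25 long -84.56 lat 0.01 z 76.86 Fu -1.62 Fv 0.29 Fz 5.03
False 16.65 long -84.4 lat -0.05 z 76.89 Fu -2.76 Fv 0.51 Fz 4.24
False 16.9 long -84.34 lat -0.04 z 76.88 Fu -4.85 Fv 0.46 Fz 5.28
False 17.15 long -84.27 lat -0.03 z 76.9 Fu -5.55 Fv 1.35 Fz 6.86
False 17.4 long -84.1 lat -0.09 z 76.88 Fu -7.82 Fv 1.01 Fz 7.71
False 17.65 long -83.73 lat -0.04 z 76.86 Fu -7.13 Fv 0.09 Fz 8.85
False 17.9 long -83.63 lat -0.08 z 76.84 Fu -8.81 Fv 1.72 Fz 10.54
False 18.15 long -83.3 lat -0.09 z 76.85 Fu -9.67 Fv 0.56 Fz 11.91
False 18.4 long -83.02 lat -0.01 z 76.82 Fu -10.18 Fv 1.76 Fz 11.77
False 18.65 long -82.99 lat -0.06 z 76.81 Fu -11.65 Fv 2.35 Fz 14.39
```

Contact came at a tip depth of about 47 mm, which makes the gap roughly 12.5 mm. The gripped push is confounded by the vertical load. I'll release and finish with a push from behind, where the ratio is known to be about 1.4.

Run:
```python
from h import *
env.grip(.07);rep("open")
env.movel(at(-.0835,.13),velocity=.12)
env.movel(at(-.140,.13),velocity=.12);env.grip(0.0)
for n in("top","scene"):
    p,D=camera(n);cv2.imwrite(f"pics/{n}2.png",p);np.save(f"pics/{n}2.npy",D)
    r=fitwedge(n,p,D,M-.05*U,.08);print(n,[np.round(x,4) for x in r],"lat",np.round((r[0]-M)@V,4),"long",np.round((r[0]-M)@U,4))
env.movel(at(-.140,.078),velocity=.08);rep("down")
for d in np.arange(-.137,-.112,.001):
    h=env.movel(at(d,.078),velocity=.01,stop_force=12);f,_=rep(h)
    if h or f>3: break
p,D=camera("scene");cv2.imwrite("pics/e.png",cv2.resize(p[120:240,320:460],None,fx=5,fy=5))
```

```text
open 19.1 long -79.82 lat 0.07 z 76.91 Fu 0.53 Fv -0.49 Fz 0.77
top [array([0.6208, 0.0222]), array([0.9841, 0.1777], dtype=float32), array([0.0999, 0.0298]), array([-0.1764,  0.0206]), np.float32(10.2384)] lat -0.0039 long -0.0491
scene [array([0.6125, 0.022 ]), array([0.9887, 0.1502], dtype=float32), array([0.1001, 0.0354]), array([-0.1601,  0.0213]), np.float32(8.6364)] lat -0.0031 long -0.0573
down 21.88 long -139.88 lat -0.26 z 78.07 Fu -0.4 Fv -0.2 Fz 0.6
False 22.32 long -136.87 lat 0.05 z 78.16 Fu 0.12 Fv -0.07 Fz -0.54
False 22.57 long -135.92 lat 0.0 z 78.02 Fu -0.4 Fv 0.29 Fz 0.19
False 22.82 long -134.92 lat 0.04 z 77.99 Fu -0.05 Fv 0.31 Fz 0.85
False 23.07 long -133.91 lat 0.01 z 78.02 Fu 0.26 Fv 0.33 Fz 0.8
False 23.32 long -132.92 lat 0.01 z 78.0 Fu -0.55 Fv -0.18 Fz 0.16
False 23.57 long -131.94 lat 0.02 z 78.0 Fu 0.19 Fv 0.2 Fz 0.77
False 23.82 long -130.9 lat 0.02 z 78.01 Fu -0.14 Fv -0.47 Fz 0.73
False 24.07 long -129.93 lat -0.0 z 78.0 Fu -0.18 Fv 0.35 Fz 0.18
False 24.32 long -128.92 lat -0.02 z 78.0 Fu -0.56 Fv -0.12 Fz 1.84
False 24.57 long -127.9 lat -0.01 z 78.03 Fu 0.5 Fv -0.15 Fz -0.49
False 24.82 long -126.91 lat 0.03 z 78.02 Fu -0.18 Fv 0.67 Fz 0.95
False 25.07 long -125.89 lat -0.02 z 78.02 Fu -0.84 Fv 0.47 Fz 0.37
False 25.32 long -124.92 lat -0.02 z 78.0 Fu -1.51 Fv 0.34 Fz 0.43
False 25.57 long -123.94 lat 0.02 z 78.0 Fu -0.09 Fv -0.57 Fz -0.78
False 25.82 long -123.64 lat -0.01 z 77.86 Fu -3.18 Fv 0.28 Fz 1.14
```

View pics/e.png

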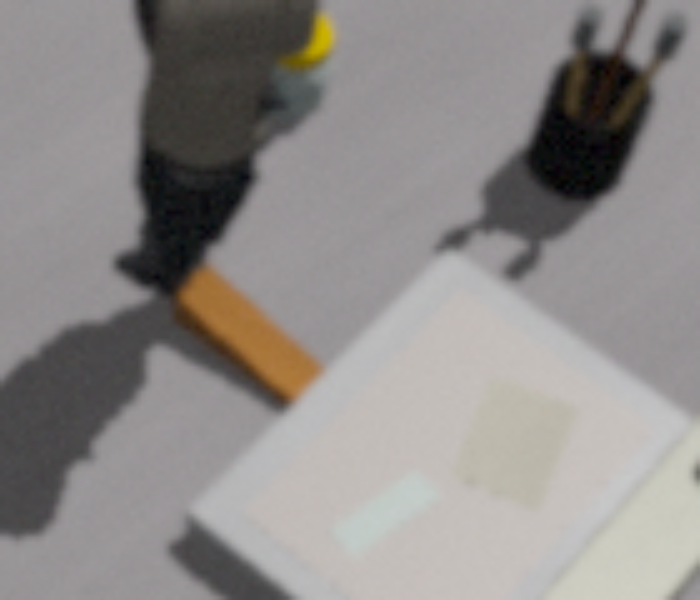

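```bash
cat > yaw.py <<'E'
from h import *
import sys
def yawfit(n,p,D):
    P=cloud(n,D);h=cv2.cvtColor(p,cv2.COLOR_BGR2HSV);W=P[...,:2]-M;lo=W@U;la=W@V
    m=(h[...,1]>120)&(h[...,0]<20)&(D>0)&(lo>-.12)&(lo<0)&(abs(la)<.04)&(P[...,2]>.008)&(P[...,2]<.045)
    lo,la,z=lo[m],la[m],P[...,2][m]
    f=np.polyfit(lo,z,1);k=abs(z-np.polyval(f,lo))<.004;lo,la=lo[k],la[k]
    B=np.arange(-.1,-.01,.004);r=np.array([(b,*np.percentile(la[abs(lo-b)<.004],[5,95])) for b in B if (abs(lo-b)<.004).sum()>8])
    out=[np.polyfit(r[:,0],r[:,i],1) for i in(1,2)]
    print(n,"edge yaw rel deg",[round(np.rad2deg(np.arctan(o[0])),2) for o in out],"lat at mouth mm",[round(o[1]*1000,1) for o in out],"long range",lo.min().round(4),lo.max().round(4))
if __name__=="__main__":
    for n in("top","scene"): yawfit(n,cv2.imread(f"pics/{n}{sys.argv[1]}.png"),np.load(f"pics/{n}{sys.argv[1]}.npy"))
E
python3 yaw.py 2; python3 yaw.py 1
```

```text
top edge yaw rel deg [np.float64(0.69), np.float64(3.45)] lat at mouth mm [np.float64(-15.3), np.float64(-0.8)] long range -0.0983 -0.0
scene edge yaw rel deg [np.float64(-0.15), np.float64(-0.34)] lat at mouth mm [np.float64(-17.6), np.float64(10.7)] long range -0.1091 -0.0056
top edge yaw rel deg [np.float64(3.19), np.float64(17.11)] lat at mouth mm [np.float64(-9.9), np.float64(34.0)] long range -0.1015 -0.0513
scene edge yaw rel deg [np.float64(-7.11), np.float64(-4.03)] lat at mouth mm [np.float64(-26.3), np.float64(4.2)] long range -0.1198 -0.0503
```

Run:
```python
from h import *
d0=-.1226
for i in range(14):
    h=env.movel(at(d0+.0006*i,.078),velocity=.004,stop_force=14)
    f=np.mean([-(np.array(env.get_state()["force"])[:2]@U) for _ in range(3) if env.dwell(.05) is None]);rep((h,round(f,2)))
    if h or f>10: break
```

```text
(False, np.float64(nan)) 26.27 long -123.59 lat -0.02 z 77.83 Fu -4.38 Fv 0.02 Fz 3.51
(False, np.float64(nan)) 26.73 long -123.52 lat -0.05 z 77.72 Fu -5.66 Fv 0.49 Fz 3.92
(False, np.float64(nan)) 27.18 long -123.38 lat -0.02 z 77.65 Fu -8.01 Fv 0.6 Fz 4.99
(False, np.float64(nan)) 27.62 long -123.13 lat -0.08 z 77.6 Fu -9.01 Fv 0.29 Fz 6.8
(False, np.float64(nan)) 28.07 long -122.85 lat -0.14 z 77.57 Fu -10.17 Fv 1.29 Fz 8.04
(False, np.float64(nan)) 28.52 long -122.51 lat -0.15 z 77.52 Fu -9.59 Fv 0.29 Fz 6.57
(False, np.float64(nan)) 28.98 long -122.27 lat -0.18 z 77.47 Fu -11.64 Fv 0.06 Fz 9.35
(False, np.float64(nan)) 29.43 long -121.94 lat -0.25 z 77.39 Fu -12.53 Fv -0.29 Fz 8.83
(False, np.float64(nan)) 29.88 long -121.69 lat -0.25 z 77.36 Fu -12.04 Fv 0.84 Fz 10.89
(False, np.float64(nan)) 30.32 long -121.42 lat -0.28 z 77.3 Fu -13.89 Fv 0.79 Fz 9.5
(False, np.float64(nan)) 30.77 long -121.11 lat -0.31 z 77.25 Fu -15.71 Fv 0.86 Fz 11.68
(False, np.float64(nan)) 31.23 long -120.82 lat -0.31 z 77.21 Fu -15.11 Fv 0.36 Fz 11.29
(False, np.float64(nan)) 31.68 long -120.52 lat -0.34 z 77.14 Fu -17.03 Fv 0.62 Fz 12.41
(False, np.float64(nan)) 32.12 long -120.23 lat -0.37 z 77.06 Fu -16.59 Fv 0.31 Fz 12.83
  return _methods._mean(a, axis=axis, dtype=dtype,
  ret = ret.dtype.type(ret / rcount)
```

My guard had a bug: `dwell` does not return None, so the push ran to about 16.8 N. That implies a bearing force of about 12 N, under the strain limit. I'll back off and check the bearing independently, from the panel's rise in depth before and after.

```bash
python3 - <<'E'
from h import *
env.movel(at(-.126,.078),velocity=.03);rep("back")
env.movel(at(-.15,.078),velocity=.08);env.movel(at(-.16,.2),velocity=.2)
for n in("top","scene"):
    Ds=[]
    for i in range(10):
        p,D=camera(n);Ds.append(D)
    D=np.median(Ds,0);cv2.imwrite(f"pics/{n}3.png",p);np.save(f"pics/{n}3.npy",D)
    print(n,"frame noise mm",np.std([d[110,250] for d in Ds])*1000)
    P0=cloud(n,D);lo=(P0[...,:2]-M)@U;la=(P0[...,:2]-M)@V
    for a,b in((.01,.04),(.04,.08),(.08,.12),(.12,.16),(.16,.195),(-.3,-.02)):
        m=(lo>a)&(lo<b)&(abs(la)<.12) if a>0 else (lo>-.1)&(lo<-.02)&(abs(la)>.05)&(abs(la)<.12)
        R=[]
        for i in(0,1,2,3):
            Z=cloud(n,np.load(f"pics/{n}{i}.npy"))[...,2][m];Z=Z[(Z<.05)&(Z>-.02)]
            R.append((Z.mean()*1000).round(3))
        print(a,b,m.sum(),R)
rep("end")
E
python3 yaw.py 3
```

```text
back 32.65 long -125.26 lat 0.12 z 78.23 Fu -0.6 Fv 1.26 Fz 0.96
top frame noise mm 1.6601001
0.01 0.04 862 [np.float64(32.751), np.float64(32.714), np.float64(33.012), np.float64(33.283)]
0.04 0.08 1204 [np.float64(33.327), np.float64(33.37), np.float64(33.465), np.float64(33.736)]
0.08 0.12 1189 [np.float64(33.643), np.float64(33.636), np.float64(33.782), np.float64(33.97)]
0.12 0.16 1159 [np.float64(33.455), np.float64(33.379), np.float64(33.619), np.float64(33.73)]
0.16 0.195 992 [np.float64(33.102), np.float64(33.144), np.float64(33.066), np.float64(33.212)]
-0.3 -0.02 691 [np.float64(0.605), np.float64(0.561), np.float64(0.488), np.float64(0.557)]
scene frame noise mm 4.000115
0.01 0.04 570 [np.float64(32.14), np.float64(32.094), np.float64(32.456), np.float64(32.588)]
0.04 0.08 769 [np.float64(32.803), np.float64(32.651), np.float64(32.887), np.float64(33.179)]
0.08 0.12 792 [np.float64(33.121), np.float64(33.345), np.float64(33.209), np.float64(33.438)]
0.12 0.16 817 [np.float64(33.085), np.float64(32.979), np.float64(33.108), np.float64(33.33)]
0.16 0.195 739 [np.float64(32.613), np.float64(32.712), np.float64(32.618), np.float64(32.719)]
-0.3 -0.02 810 [np.float64(-0.011), np.float64(-0.14), np.float64(-0.327), np.float64(-0.239)]
end 34.86 long -159.98 lat 0.0 z 200.02 Fu -0.16 Fv -0.48 Fz 0.11
top edge yaw rel deg [np.float64(0.7), np.float64(5.2)] lat at mouth mm [np.float64(-14.8), np.float64(16.2)] long range -0.1096 -0.0001
scene edge yaw rel deg [np.float64(0.75), np.float64(0.35)] lat at mouth mm [np.float64(-17.1), np.float64(11.3)] long range -0.1055 -0.0063
```

The front of the panel rose about 0.55 mm at 25 mm in from the edge, or about 0.62 mm at the edge. That is roughly 10 N of bearing, inside 3–15 N. One last look before handing in.

Run:
```python
import cv2
cv2.imwrite("pics/fin.png",cv2.resize(cv2.imread("pics/top3.png")[30:290,80:480],None,fx=2,fy=2))
```

```text
(no output)
```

View pics/fin.png

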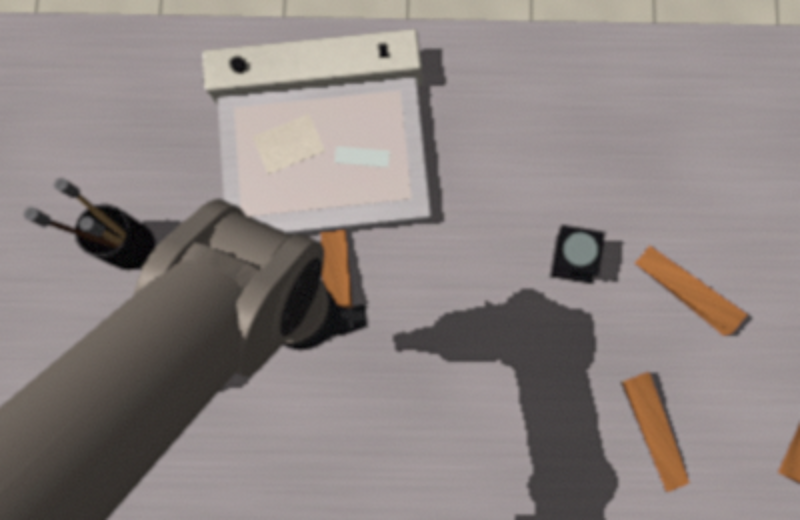

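The wedge sits square under the middle of the edge, at crop (338,265). The pot and magnifier are in place, but the arm hides the jar, so I'll check it numerically in the scene view and then hand in.

Run:
```python
from h import *
for i in(0,3):
    h=cv2.cvtColor(cv2.imread(f"pics/scene{i}.png"),cv2.COLOR_BGR2HSV)[100:160,350:410];m=(h[...,0]>20)&(h[...,0]<35)&(h[...,1]>180)&(h[...,2]>120);v,u=np.nonzero(m);print(m.sum(),u.mean()+350,v.mean()+100)
st("end");job.job_done()
```

```text
101 379.4752475247525 126.75247524752476
104 379.49038461538464 126.90384615384616
end 34.86 tcp [0.5102 0.0126 0.2   ] F [-0.1  -0.5   0.11] op 0.0002
the job is handed in; nothing more can be done
```

The wedge is jammed under the middle of the light box's front edge, and the job was handed in at about 35 s. I took the leftmost wedge and slid it in flat, thin end first, between the tabs. It touched the panel with about 47 mm of wedge under the edge, so the gap was roughly 12.5 mm. I then let go and tightened it with closed fingers from behind.

**Final checks**
- **Tightness:** the panel edge rose about 0.6 mm, which means the wedge bears on it with about 10 N. The push force gives about 12 N. Both are within 3–15 N and below the 21 N limit.
- **Alignment:** the wedge is straight to within about 1° and roughly 1–3 mm to one side of centre. One edge in the top view, partly hidden by the arm, read 5° and I ignored it.
- **Other things on the bench:** the jar has not moved by the numbers, and the pot and magnifier look unmoved in the last picture. The robot was clear of everything at the end.

**What went wrong**
- **Overshoot:** a bug in my averaging switched off the 10 N stop. The last push ran to about 17 N instead of 10–11 N, so the wedge is tighter than the 7 N I aimed for.
- **False stop:** the first attempt to slide stopped early because the wedge was pressed onto the bench. Raising it slightly fixed that.

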